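# Change over the sashes of the fish holding boxes

### The arm

A 7-joint arm with a two-finger parallel gripper is mounted at the origin on the work surface. World frame = base frame: x ahead of the robot, y to its left, z up, the work surface at z = 0. Lengths are in m, angles in rad, forces in N, time in s.
With the tool pointing down it reaches from about 0.4 to 0.85 m from the base axis. Payload 10.4 kg.
Tool frame: the origin (TCP) lies at the very end of the fingers, on their centre line; the grasp point (between the pads) lies 19 mm behind it (manip.grip_point_offset is the distance from the TCP to the grasp point, in m); z points along the fingers, y is the line along which they close (so a half turn about z gives the same grasp; the last joint's range is limited). The gripper opens to 85 mm and grips with 20 to 120 N. Pads are 22 mm wide; open, the fingers measure 114 mm over their backs; the gripper's body (76 mm by 85 mm) begins 54 mm behind the grasp point. The pads swing forward as they close: fully open they stand 13 mm farther back than shut.
Start: joints at [1.119, 0.332, -0.065, 1.46, 0.022, 1.35, -0.088], TCP at [0.26, -0.568, 0.231] pointing down, gripper open.
Joint ranges: [-2.6, 2.6], [-0.5, 2.12], [-1.47, 1.34], [0.16, 2.42], [-1.27, 4.41], [0.06, 2.06], [-2.6, 2.6]. Speed limits (rad/s): [2.22, 2.22, 2.79, 2.79, 3.14, 3.14, 3.14].

### API

Orientations are given as a unit quaternion [x, y, z, w].
In Python, from workcell import manip gives the robot as it stands. The module is installed in compiled form; this text tells all that it offers.
- The arm moves only by the shell command python3 -m inch 'ROWS' [OPENING] [FORCE]. ROWS is JSON, a list of rows, each a list of 2 entries, a list of its own where there are three numbers: the shift along the tool's x, y, z each as a share of 0.08 m, from -1 to 1, then the turn, a rotation vector about the tool's x, y, z each as a share of 45 degrees, from -1 to 1. A call has exactly 10 rows; each row is the pose to reach, as a shift and turn from the pose commanded when the call began, along the tool's axes at that moment; what a row does not reach only later rows make up. A row lasts 1/10 s, in which the tool goes at most 50 mm and 8.59 degrees, less where a joint would pass 70% of its speed; a pose out of reach is approached as far as the arm can. A call with a number of a shift or a turn outside -1 to 1 is refused whole. A call with a gripper value outside its range is refused whole. OPENING is the opening, from 0 (shut) to 1 (fully open), set as the call begins (- or left out, the last holds). The fingers move at their own pace and stop on an object; FORCE is the grip in N (left out, the last holds). Time passes only in rows, so rows that repeat a pose let the fingers close, or fill a call up. It gives the time, the measured TCP pose, the force, the opening and the grip force at its end, in the units of the state.
- manip.get_obs(): the state, without advancing time (a new reading comes with each control period).
- manip.camera(name): name is "scene" or "top" or "wrist"; returns the picture (400x640x3 uint8, red, green, blue); there is no depth.
- manip.camera_params(name): a dict with "fov_y" (degrees; the focal length in pixels is half the picture's height over the tangent of half this angle, whatever the lens; pixels are square), "cx", "cy" (the principal point, pixels), "k1" (the pictures are not rectified: a ray, as slopes to the right and down, at radius r is drawn at 1 + k1 r^2 times it, then the intrinsics apply), "camera_from_world" (4x4, takes a point from world to camera coordinates); the wrist camera has in their place "T_tool_cam" (4x4, takes a point from camera to tool coordinates, whose origin is the TCP and whose axes are the flange's). Camera axes: x right, y up, looking along -z (the intrinsics and any distortion apply to the point x, -y, -z); pixel columns grow to the right and rows downward; lengths in m; the calibration is good to about 2 mm. A picture is of the moment at which its call begins: read the wrist's pose just before it. camera_params takes no time and is no camera call.
- manip.hand_in(): hands the job in; it is judged then, once.
The state is a dict: "clock": time; "joint_pos": joint angles; "joint_velocities": joint speeds; "tau": joint torques, N m; "position": TCP position; "ee_rot": TCP orientation; "ft_force": force on the tool from outside, world axes, zero at the start; "torque": the same for the moment, N m; "grip_width": opening from 0.0 (shut) to 1.0 (fully open); "grasp_force": force on a finger pad.
Only numpy, scipy, OpenCV 4.12 (cv2) and the standard library are available. Lean on these libraries where they do the work, as an engineer would, in place of code of your own. Each camera call takes 0.05 s, during which the arm holds its last target. There are 200 camera calls.

### The job

The drained fish holding boxes are being changed over for rinsing. First push or pull the raised sash with the blue handle down until it is fully shut, then raise the sash with the yellow handle all the way up to its stop and leave it standing open. Leave the red-handled sash as it is.

Things in the scene. Friction and masses are not known exactly. Their poses are not given: they have to be found in the camera images.
- blue_handle (a point): Centre of the blue bar handle (70 long y, 16 thick x, 24 high) 29 mm above a clear sash; z up, x square to the pane. Starts raised by 50 to 90 mm. Slides only vertically: centre 157 mm above bench shut, 247 at upper stop. Friction holds it; 11 N raises it, 4 N lowers it. Guide posts 72 mm to each side (y), 170 high. Fixed open black box reaches 140 mm to -x, 110 high.
- yellow_handle (a point): Centre of the yellow bar handle (70 long y, 16 thick x, 24 high) 29 mm above a clear sash; z up, x square to the pane. Starts shut or up to 25 mm open. Slides only vertically: centre 157 mm above bench shut, 247 at upper stop. Friction holds it; 11 N raises it, 4 N lowers it. Guide posts 72 mm to each side (y), 170 high. Fixed open black box reaches 140 mm to -x, 110 high.
- red_handle (a point): Centre of the red bar handle (70 long y, 16 thick x, 24 high) 29 mm above a clear sash; z up, x square to the pane. Starts partly open; not to be moved. Slides only vertically: centre 157 mm above bench shut, 247 at upper stop. Friction holds it; 11 N raises it, 4 N lowers it. Guide posts 72 mm to each side (y), 170 high. Fixed open black box reaches 140 mm to -x, 110 high.

How it is judged:
By the outcome, as a careful person would: the job done as asked, in the order asked, and still so for the second after the job is handed in, with the robot touching nothing.
It also fails if it takes over 53 s, if anything falls off the work surface, if the arm or the gripper's body presses on something with over 40 N, if the wrist force passes 120 N, or if a joint passes its speed limit or range.

## Working session

There is one attempt and no reset: what is moved stays moved. The work goes in short steps, Python scripts to look and compute and a shell command to move; the robot and the scene stay as the last step left them, time stands still between calls to the robot, and variables do not carry over. Pictures are saved under pics/ and viewed, at most 10 in all, crops included, and the job is handed in when it is done.

```bash
mkdir -p pics
python3 - <<'E'
from workcell import manip
import cv2
o=manip.get_obs();print(o)
print(manip.grip_point_offset)
for n in("scene","top"):
    im=manip.camera(n);cv2.imwrite(f"pics/{n}0.png",im[:,:,::-1]);print(manip.camera_params(n))
print(manip.camera_params("wrist"))
E
```

```text
{'clock': 0.0, 'joint_pos': array([ 1.11941352,  0.3328926 , -0.06470513,  1.46096775,  0.02158603,
        1.3498868 , -0.08846622]), 'joint_velocities': array([-3.79960978e-04, -1.54674456e-03, -1.62309459e-04, -3.31041844e-04,
       -9.55366955e-05, -1.56575084e-04, -1.56325424e-04]), 'tau': array([ 9.13686326e-04, -6.25433278e+01,  5.00374788e-02, -3.91606879e+01,
        1.64648693e-02,  9.84066428e-03,  4.45240619e-05]), 'position': array([ 0.25969444, -0.56806985,  0.23049037]), 'ee_rot': array([ 9.77099721e-01,  2.12780645e-01, -1.80828404e-04, -7.07034123e-04]), 'ft_force': array([ 0.45394169, -0.18849409, -0.04985516]), 'torque': array([-0.04273542, -0.0429477 ,  0.02976842]), 'grasp_force': 0.0, 'grip_width': 1.0023636310206065}
0.0187
{'fov_y': 55.43829586799074, 'cx': 319.0487540511347, 'cy': 200.33265062403783, 'k1': 0.00159522881619853, 'camera_from_world': array([[ 4.23907404e-01,  9.05705522e-01,  1.44982377e-04,
        -2.57773779e-01],
       [-6.08077451e-01,  2.84486594e-01,  7.41153960e-01,
         2.06863515e-01],
       [ 6.71225988e-01, -3.14268812e-01,  6
[... 265 characters left out ...]
 0.02603323, -0.99963066,  0.00779867,  0.00120214],
       [ 0.99174105,  0.02680626,  0.12542372, -0.56763784],
       [-0.12558645,  0.00446907,  0.99207261, -1.11471912],
       [ 0.        ,  0.        ,  0.        ,  1.        ]])}
{'fov_y': 63.18228918775305, 'cx': 321.92003093014, 'cy': 196.90585675653597, 'k1': -0.007108979008281178, 'T_tool_cam': array([[ 6.25279599e-04,  9.58213600e-01,  2.86052978e-01,
         7.17469492e-02],
       [ 9.99999713e-01, -4.76791644e-04, -5.88741232e-04,
        -3.64055666e-04],
       [-4.27752185e-04,  2.86053264e-01, -9.58213623e-01,
        -1.41821012e-01],
       [ 0.00000000e+00,  0.00000000e+00,  0.00000000e+00,
         1.00000000e+00]])}
```

View pics/scene0.png

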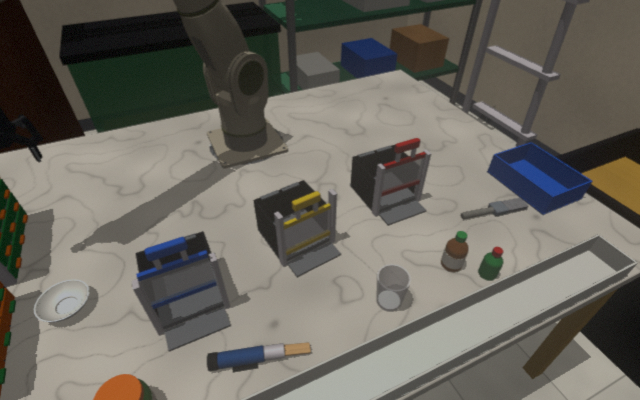

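View pics/top0.png

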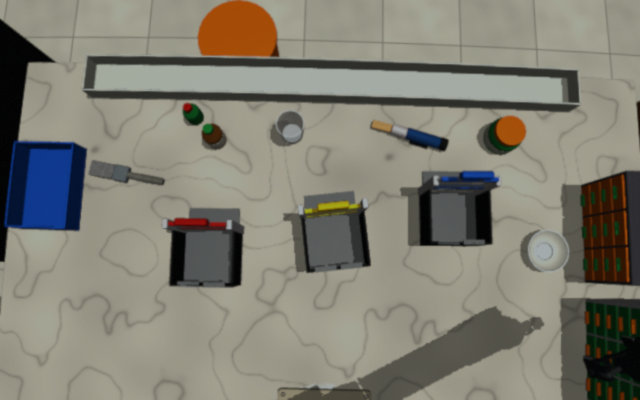

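The scene view shows blue at about (165,248), yellow at (306,200) and red at (408,146). In the top view they are at (465,176), (333,208) and (190,222). I'll enlarge both.

Run:
```python
import cv2,numpy as np
s=cv2.imread("pics/scene0.png");t=cv2.imread("pics/top0.png")
c=[s[225:325,120:240],s[175:275,245:365],t[160:260,405:525],t[185:285,280:400]]
c=[cv2.resize(a,None,fx=3.3,fy=3,interpolation=cv2.INTER_CUBIC)[:,:] for a in c]
cv2.imwrite("pics/c1.png",np.vstack([np.hstack(c[:2]),np.hstack(c[2:])]))
```

```text
(no output)
```

View pics/c1.png

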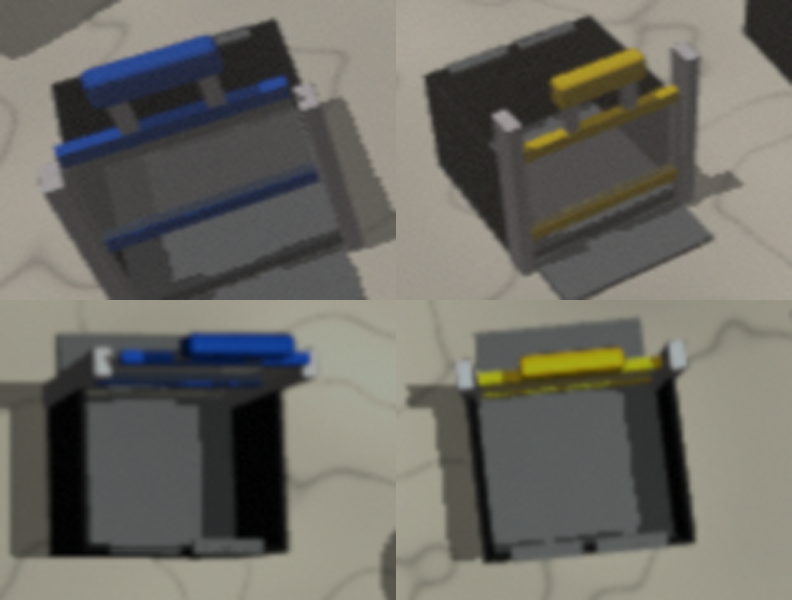

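The enlarged crops give these handle centres:

| Handle | Scene view | Top view |
|---|---|---|
| Blue | (165.8, 248.7) | (477.4, 175) |
| Yellow | (305.6, 201.2) | (333.3, 205.7) |

Next I'll triangulate them.

```bash
cat > h.py <<'E'
import numpy as np
from workcell import manip
def ray(n,u,v,pose=None):
    p=manip.camera_params(n);f=200/np.tan(np.radians(p["fov_y"]/2))
    d=np.array([(u-p["cx"])/f,(v-p["cy"])/f]);x=d.copy()
    for _ in range(9): x=d/(1+p["k1"]*(x@x))
    T=np.linalg.inv(p["camera_from_world"]); r=T[:3,:3]@[x[0],-x[1],-1]
    return T[:3,3],r
def tri(rs):
    A=0;b=0
    for c,r in rs:
        r=r/np.linalg.norm(r);P=np.eye(3)-np.outer(r,r);A=A+P;b=b+P@c
    X=np.linalg.solve(A,b);return X,[np.linalg.norm(np.cross(X-c,r/np.linalg.norm(r))) for c,r in rs]
def onz(n,u,v,z):
    c,r=ray(n,u,v);return c+r*(z-c[2])/r[2]
E
python3 - <<'E'
from h import *
np.set_printoptions(precision=4,suppress=True)
def cr(u,v,x0,y0):return u/3.3+x0,v/3+y0
print("blue",tri([ray("scene",*cr(151,71,120,225)),ray("top",*cr(239,45,405,160))]))
print("yel",tri([ray("scene",*cr(200,78.5,245,175)),ray("top",*cr(176,62,280,185))]))
for nm,a,b,x0,y0 in(("b",(50,255),(288,252),405,160),("y",(89,262),(299,243),280,185)):
    d=onz("top",*cr(*a,x0,y0),.11)-onz("top",*cr(*b,x0,y0),.11)
    print(nm,"yaw of handle y axis vs world y",np.degrees(np.arctan2(-d[0],d[1])),d)
# posts, yellow tops z=.17
P=[onz("top",*cr(*q,280,185),.17) for q in((69,75),(281,55))];print(P,(P[0]+P[1])/2)
P=[onz("top",*cr(*q,405,160),.17) for q in((103,60),(309,65))];print(P,(P[0]+P[1])/2)
E
```

```text
blue (array([ 0.6175, -0.3085,  0.2284]), [np.float64(0.0007303813093882622), np.float64(0.0007303813093883237)])
yel (array([ 0.5505, -0.0057,  0.1723]), [np.float64(0.0009995044239965326), np.float64(0.00099950442399657)])
b yaw of handle y axis vs world y 2.0975292623792825 [-0.0063  0.171   0.    ]
y yaw of handle y axis vs world y 7.0920628961152055 [-0.0182  0.1465  0.    ]
[array([0.5396, 0.0665, 0.17  ]), array([ 0.5583, -0.0751,  0.17  ])] [ 0.5489 -0.0043  0.17  ]
[array([ 0.6154, -0.234 ,  0.17  ]), array([ 0.6158, -0.3766,  0.17  ])] [ 0.6156 -0.3053  0.17  ]
```

```bash
python3 -m inch '[[[0.05,0,-0.1],[0,0,-0.05]],[[0.15,0,-0.3],[0,0,-0.15]],[[0.3,-0.05,-0.45],[0,0,-0.3]],[[0.45,-0.1,-0.6],[0,0,-0.45]],[[0.6,-0.1,-0.75],[0,0,-0.6]],[[0.7,-0.15,-0.85],[0,0,-0.7]],[[0.8,-0.15,-0.9],[0,0,-0.8]],[[0.9,-0.2,-0.95],[0,0,-0.9]],[[1,-0.2,-1],[0,0,-1]],[[1,-0.2,-1],[0,0,-1]]]' 0 40
```

```text
clock: 1.1
position: [0.3271, -0.5199, 0.3115]
ee_rot: [0.82, 0.572, 0.0, 0.0]
ft_force: [-0.1, -0.5, -0.6]
grip_width: 0.002
grasp_force: 0.0
```

```bash
python3 -m inch '[[[0.05,0.05,0],[0,0,-0.05]],[[0.15,0.1,0],[0,0,-0.15]],[[0.3,0.2,0],[0,0,-0.25]],[[0.45,0.3,0],[0,0,-0.35]],[[0.6,0.4,0],[0,0,-0.45]],[[0.7,0.45,0],[0,0,-0.48]],[[0.8,0.5,0],[0,0,-0.48]],[[0.9,0.6,0],[0,0,-0.48]],[[1,0.65,0],[0,0,-0.48]],[[1,0.65,0],[0,0,-0.48]]]'
```

```text
clock: 2.1
position: [0.404, -0.4626, 0.3113]
ee_rot: [0.699, 0.715, 0.0, 0.0]
ft_force: [-0.7, -0.5, -0.7]
grip_width: 0.003
grasp_force: 0.0
```

```bash
R='' ; python3 -m inch '[[[0.05,0.1,0],[0,0,0]],[[0.15,0.25,0],[0,0,0]],[[0.25,0.4,0],[0,0,0]],[[0.35,0.55,0],[0,0,0]],[[0.45,0.7,0],[0,0,0]],[[0.52,0.8,0],[0,0,0]],[[0.6,0.9,0],[0,0,0]],[[0.65,0.95,0],[0,0,0]],[[0.67,1,0],[0,0,0]],[[0.67,1,0],[0,0,0]]]'
python3 -m inch '[[[0.05,0.1,0],[0,0,0]],[[0.15,0.25,0],[0,0,0]],[[0.25,0.4,0],[0,0,0]],[[0.35,0.55,0],[0,0,0]],[[0.45,0.7,0],[0,0,0]],[[0.52,0.8,0],[0,0,0]],[[0.6,0.9,0],[0,0,0]],[[0.65,0.95,0],[0,0,0]],[[0.67,1,0],[0,0,0]],[[0.67,1,0],[0,0,0]]]'
python3 -m inch '[[[0.05,0.1,0],[0,0,0]],[[0.15,0.2,0],[0,0,0]],[[0.25,0.3,0],[0,0,0]],[[0.35,0.4,0],[0,0,0]],[[0.45,0.6,0],[0,0,0]],[[0.5,0.67,0.1],[0,0,0]],[[0.53,0.7,0.25],[0,0,0]],[[0.53,0.71,0.4],[0,0,0]],[[0.53,0.71,0.5],[0,0,0]],[[0.53,0.71,0.5],[0,0,0]]]'
python3 - <<'E'
from workcell import manip
import cv2,numpy as np
a=[manip.camera(n)[:,:,::-1] for n in("scene","top")]
c=[a[0][200:320,110:250],a[1][130:250,400:540]]
cv2.imwrite("pics/c2.png",np.hstack([cv2.resize(x,(400,343),interpolation=cv2.INTER_CUBIC) for x in c]))
E
```

```text
clock: 3.1
position: [0.4818, -0.4084, 0.3113]
ee_rot: [0.7, 0.714, 0.0, 0.0]
ft_force: [-0.6, -0.4, 0.5]
grip_width: -0.003
grasp_force: 0.0
clock: 4.1
position: [0.5607, -0.3532, 0.3113]
ee_rot: [0.7, 0.714, 0.0, 0.0]
ft_force: [-0.8, -0.0, 0.7]
grip_width: -0.001
grasp_force: 0.0
clock: 5.1
position: [0.6152, -0.3103, 0.2693]
ee_rot: [0.7, 0.714, -0.001, -0.001]
ft_force: [1.0, -0.3, -0.3]
grip_width: 0.002
grasp_force: 0.0
```

View pics/c2.png

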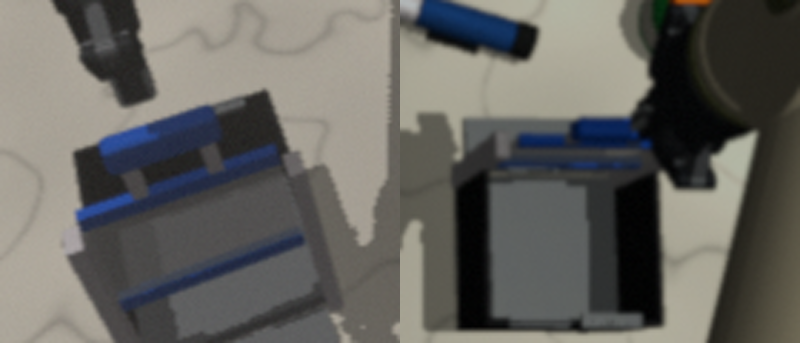

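The left crop shows the closed fingertips at (135,100), just above the middle of the blue handle at (160,125). Now I'll push down.

```bash
python3 -m inch '[[[0.01,0.02,0.1],[0,0,0]],[[0.01,0.02,0.2],[0,0,0]],[[0.01,0.02,0.28],[0,0,0]],[[0.01,0.02,0.34],[0,0,0]],[[0.01,0.02,0.4],[0,0,0]],[[0.01,0.02,0.46],[0,0,0]],[[0.01,0.02,0.52],[0,0,0]],[[0.01,0.02,0.58],[0,0,0]],[[0.01,0.02,0.64],[0,0,0]],[[0.01,0.02,0.7],[0,0,0]]]'
```

```text
clock: 6.2
position: [0.6179, -0.309, 0.215]
ee_rot: [0.7, 0.714, -0.0, 0.0]
ft_force: [-2.5, 1.7, 4.6]
grip_width: -0.003
grasp_force: 2.2
```

```bash
python3 -m inch '[[[0,0,0.06],[0,0,0]],[[0,0,0.12],[0,0,0]],[[0,0,0.18],[0,0,0]],[[0,0,0.24],[0,0,0]],[[0,0,0.3],[0,0,0]],[[0,0,0.36],[0,0,0]],[[0,0,0.42],[0,0,0]],[[0,0,0.48],[0,0,0]],[[0,0,0.52],[0,0,0]],[[0,0,0.53],[0,0,0]]]'
python3 -m inch '[[[0,0,0.01],[0,0,0]],[[0,0,0.02],[0,0,0]],[[0,0,0.03],[0,0,0]],[[0,0,0.04],[0,0,0]],[[0,0,0.05],[0,0,0]],[[0,0,0.05],[0,0,0]],[[0,0,0.06],[0,0,0]],[[0,0,0.06],[0,0,0]],[[0,0,0.06],[0,0,0]],[[0,0,0.06],[0,0,0]]]'
```

```text
clock: 7.2
position: [0.6179, -0.309, 0.1725]
ee_rot: [0.7, 0.714, -0.0, -0.0]
ft_force: [-2.8, 1.3, 4.2]
grip_width: -0.001
grasp_force: 2.0
clock: 8.2
position: [0.6181, -0.309, 0.1692]
ee_rot: [0.7, 0.714, 0.0, 0.0]
ft_force: [-6.5, 1.5, 9.5]
grip_width: -0.003
grasp_force: 5.1
```

```bash
python3 -m inch '[[[0,0,0.01],[0,0,0]],[[0,0,0.01],[0,0,0]],[[0,0,0.02],[0,0,0]],[[0,0,0.02],[0,0,0]],[[0,0,0.02],[0,0,0]],[[0,0,-0.1],[0,0,0]],[[0,0,-0.3],[0,0,0]],[[0,0,-0.55],[0,0,0]],[[0,0,-0.8],[0,0,0]],[[0,0,-1],[0,0,0]]]'
python3 - <<'E'
from workcell import manip
import cv2,numpy as np
a=manip.camera("scene")[:,:,::-1]
cv2.imwrite("pics/c3.png",cv2.resize(a[180:320,100:340],(800,467),interpolation=cv2.INTER_CUBIC))
E
```

```text
clock: 9.2
position: [0.6185, -0.309, 0.2502]
ee_rot: [0.7, 0.714, 0.0, 0.001]
ft_force: [-0.4, 0.3, 0.1]
grip_width: 0.003
grasp_force: 0.0
```

View pics/c3.png

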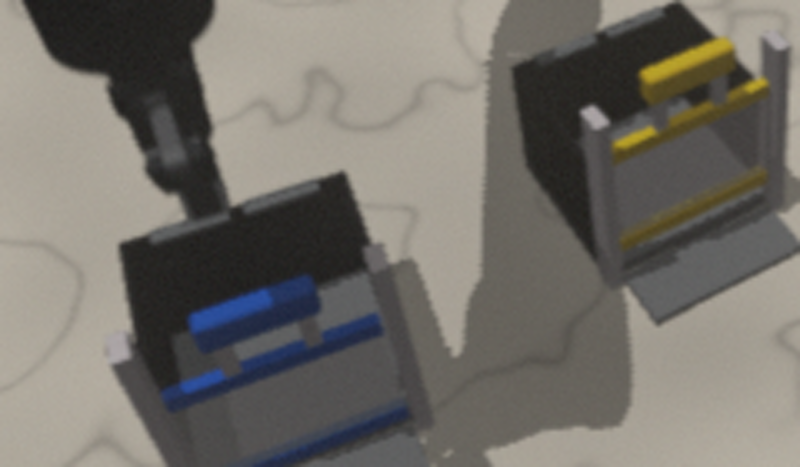

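Blue is down, with its handle at crop (255,314) just above the post tops. Next I'll move over yellow.

```bash
python3 - <<'E'
from h import *
p=manip.camera_params("scene");f=200/np.tan(np.radians(p["fov_y"]/2))
for z in(.157,.165): 
    c=p["camera_from_world"]@[.617,-.3075,z,1];print(z,p["cx"]-f*c[0]/c[2],p["cy"]+f*c[1]/c[2],"seen 176.5 274.2")
E
python3 -m inch '[[[0.05,0,0],[0,0,0]],[[0.15,-0.05,0],[0,0,0]],[[0.3,-0.05,0],[0,0,0]],[[0.45,-0.1,0],[0,0,0]],[[0.6,-0.1,0],[0,0,0]],[[0.7,-0.15,0],[0,0,0]],[[0.8,-0.15,0],[0,0,0]],[[0.9,-0.2,0],[0,0,0]],[[1,-0.2,0],[0,0,0]],[[1,-0.2,0],[0,0,0]]]' 1
python3 -m inch '[[[0.05,0,0],[0,0,0]],[[0.15,-0.05,0],[0,0,0]],[[0.3,-0.05,0],[0,0,0]],[[0.45,-0.1,0],[0,0,0]],[[0.6,-0.1,0],[0,0,0]],[[0.7,-0.15,0],[0,0,0]],[[0.8,-0.15,0],[0,0,0]],[[0.9,-0.2,0],[0,0,0]],[[1,-0.2,0],[0,0,0]],[[1,-0.2,0],[0,0,0]]]'
python3 -m inch '[[[0.05,0,0],[0,0,0]],[[0.15,-0.05,0],[0,0,0]],[[0.3,-0.05,0],[0,0,0]],[[0.45,-0.1,0],[0,0,0]],[[0.6,-0.1,0],[0,0,0]],[[0.7,-0.15,0],[0,0,0]],[[0.8,-0.15,0],[0,0,0]],[[0.9,-0.2,0],[0,0,0]],[[1,-0.2,0],[0,0,0]],[[1,-0.2,0],[0,0,0]]]'
python3 -m inch '[[[0.05,0,0],[0,0,-0.02]],[[0.15,-0.05,0],[0,0,-0.05]],[[0.3,-0.05,0],[0,0,-0.08]],[[0.4,-0.1,0],[0,0,-0.13]],[[0.5,-0.1,0],[0,0,-0.13]],[[0.6,-0.12,0],[0,0,-0.13]],[[0.7,-0.15,0],[0,0,-0.13]],[[0.78,-0.18,0],[0,0,-0.13]],[[0.81,-0.18,0],[0,0,-0.13]],[[0.81,-0.18,0],[0,0,-0.13]]]'
python3 - <<'E'
from workcell import manip
import cv2
cv2.imwrite("pics/w4.png",manip.camera("wrist")[:,:,::-1])
E
```

```text
0.157 176.7220673267561 272.5769902579769 seen 176.5 274.2
0.165 175.6745449976039 270.0144088200978 seen 176.5 274.2
clock: 10.25
position: [0.6005, -0.2279, 0.2484]
ee_rot: [0.699, 0.715, 0.0, 0.0]
ft_force: [0.1, 0.5, 0.4]
grip_width: 0.997
grasp_force: 0.0
clock: 11.25
position: [0.5828, -0.1482, 0.2483]
ee_rot: [0.699, 0.715, 0.0, 0.0]
ft_force: [-0.1, -1.4, 0.5]
grip_width: 1.0
grasp_force: 0.0
clock: 12.25
position: [0.565, -0.0686, 0.2483]
ee_rot: [0.699, 0.715, 0.0, 0.0]
ft_force: [-0.1, 0.9, 0.7]
grip_width: 1.002
grasp_force: 0.0
clock: 13.25
position: [0.5493, -0.0052, 0.2482]
ee_rot: [0.662, 0.749, 0.0, 0.0]
ft_force: [0.7, -0.6, 0.1]
grip_width: 0.998
grasp_force: 0.0
```

View pics/w4.png

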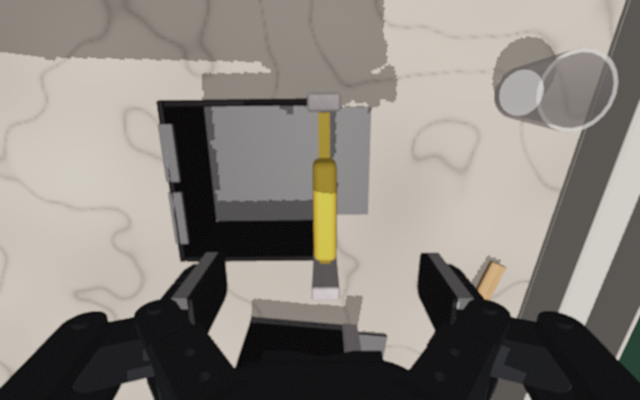

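The wrist view shows the yellow handle at (324,212), midway between the fingers and aligned with them. I'll descend and grip.

```bash
python3 -m inch '[[[0,0,0.05],[0,0,0]],[[0,0,0.15],[0,0,0]],[[0,0,0.27],[0,0,0]],[[0,0,0.39],[0,0,0]],[[0,0,0.51],[0,0,0]],[[0,0,0.63],[0,0,0]],[[0,0,0.75],[0,0,0]],[[0,0,0.85],[0,0,0]],[[0,0,0.9],[0,0,0]],[[0,0,0.9],[0,0,0]]]'
python3 -m inch '[[[0,0,0.06],[0,0,0]],[[0,0,0.12],[0,0,0]],[[0,0,0.18],[0,0,0]],[[0,0,0.23],[0,0,0]],[[0,0,0.25],[0,0,0]],[[0,0,0.25],[0,0,0]],[[0,0,0.25],[0,0,0]],[[0,0,0.25],[0,0,0]],[[0,0,0.25],[0,0,0]],[[0,0,0.25],[0,0,0]]]'
python3 -m inch '[[[0,0,0],[0,0,0]],[[0,0,0],[0,0,0]],[[0,0,0],[0,0,0]],[[0,0,0],[0,0,0]],[[0,0,0],[0,0,0]],[[0,0,0],[0,0,0]],[[0,0,0],[0,0,0]],[[0,0,0],[0,0,0]],[[0,0,0],[0,0,0]],[[0,0,0],[0,0,0]]]' 0 60
```

```text
clock: 14.3
position: [0.5491, -0.0055, 0.1755]
ee_rot: [0.662, 0.749, -0.0, -0.0]
ft_force: [0.3, -0.1, -0.2]
grip_width: 1.004
grasp_force: 0.0
clock: 15.3
position: [0.5494, -0.0055, 0.1562]
ee_rot: [0.663, 0.749, 0.0, 0.0]
ft_force: [0.4, -0.9, 0.9]
grip_width: 1.0
grasp_force: 0.0
clock: 16.3
position: [0.5511, -0.0053, 0.1567]
ee_rot: [0.662, 0.749, 0.002, 0.001]
ft_force: [10.0, 0.9, -3.1]
grip_width: 0.177
grasp_force: 61.4
```

```bash
python3 -m inch '[[[0,0.01,0],[0,0,0]],[[0,0.02,-0.05],[0,0,0]],[[0,0.02,-0.15],[0,0,0]],[[0,0.02,-0.25],[0,0,0]],[[0,0.02,-0.35],[0,0,0]],[[0,0.02,-0.45],[0,0,0]],[[0,0.02,-0.55],[0,0,0]],[[0,0.02,-0.65],[0,0,0]],[[0,0.02,-0.75],[0,0,0]],[[0,0.02,-0.8],[0,0,0]]]'
```

```text
clock: 17.3
position: [0.551, -0.0053, 0.2196]
ee_rot: [0.662, 0.749, 0.0, -0.0]
ft_force: [6.6, -0.1, -11.4]
grip_width: 0.176
grasp_force: 60.3
```

```bash
python3 -m inch '[[[0,0,-0.02],[0,0,0]],[[0,0,-0.04],[0,0,0]],[[0,0,-0.06],[0,0,0]],[[0,0,-0.08],[0,0,0]],[[0,0,-0.1],[0,0,0]],[[0,0,-0.12],[0,0,0]],[[0,0,-0.14],[0,0,0]],[[0,0,-0.15],[0,0,0]],[[0,0,-0.16],[0,0,0]],[[0,0,-0.16],[0,0,0]]]'
```

```text
clock: 18.3
position: [0.5509, -0.0053, 0.2283]
ee_rot: [0.662, 0.749, -0.0, -0.001]
ft_force: [20.8, 1.7, -37.2]
grip_width: 0.18
grasp_force: 59.7
```

Force is up to 37 N against the stop. I'll ease the load slightly while still pulling up, then release.

```bash
python3 -m inch '[[[0,0.01,0.01],[0,0,0]],[[0,0.02,0.01],[0,0,0]],[[0,0.03,0.02],[0,0,0]],[[0,0.03,0.02],[0,0,0]],[[0,0.03,0.02],[0,0,0]],[[0,0.03,0.02],[0,0,0]],[[0,0.03,0.02],[0,0,0]],[[0,0.03,0.02],[0,0,0]],[[0,0.03,0.02],[0,0,0]],[[0,0.03,0.02],[0,0,0]]]'
python3 -m inch '[[[0,0,0],[0,0,0]],[[0,0,0],[0,0,0]],[[0,0,0],[0,0,0]],[[0,0,0],[0,0,0]],[[0,0,0],[0,0,0]],[[0,0,0],[0,0,0]],[[0,0,0],[0,0,0]],[[0,0,0],[0,0,0]],[[0,0,0],[0,0,0]],[[0,0,0],[0,0,0]]]' 1
python3 -m inch '[[[0,0,-0.05],[0,0,0]],[[0,0,-0.15],[0,0,0]],[[0,0,-0.27],[0,0,0]],[[0,0,-0.39],[0,0,0]],[[0,0,-0.51],[0,0,0]],[[0,0,-0.63],[0,0,0]],[[0,0,-0.75],[0,0,0]],[[0,0,-0.85],[0,0,0]],[[0,0,-0.95],[0,0,0]],[[0,0,-1],[0,0,0]]]'
python3 - <<'E'
from workcell import manip
import cv2,numpy as np
a=manip.camera("scene")[:,:,::-1]
cv2.imwrite("pics/s5.png",a)
cv2.imwrite("pics/c5.png",cv2.resize(a[110:320,120:440],(800,525),interpolation=cv2.INTER_CUBIC))
from h import *
p=manip.camera_params("scene");f=200/np.tan(np.radians(p["fov_y"]/2))
for z in(.237,.247): 
    c=p["camera_from_world"]@[.550,-.0053,z,1];u,v=p["cx"]-f*c[0]/c[2],p["cy"]+f*c[1]/c[2];print(z,u,v,"crop",(u-120)*2.5,(v-110)*2.5)
E
```

```text
clock: 19.3
position: [0.551, -0.0053, 0.2282]
ee_rot: [0.662, 0.749, -0.002, -0.002]
ft_force: [-0.8, 0.5, -28.6]
grip_width: 0.179
grasp_force: 61.4
clock: 20.3
position: [0.5533, -0.005, 0.2313]
ee_rot: [0.663, 0.749, -0.0, 0.0]
ft_force: [1.1, -0.3, 0.5]
grip_width: 0.997
grasp_force: 0.0
clock: 21.3
position: [0.5535, -0.005, 0.3122]
ee_rot: [0.663, 0.749, 0.0, 0.0]
ft_force: [-0.2, -0.7, -0.6]
grip_width: 0.998
grasp_force: 0.0
0.237 305.4209353356505 178.74064965028091 crop 463.5523383391262 171.8516241257023
0.247 305.30924538821205 175.09769658825243 crop 463.2731134705301 162.7442414706311
```

View pics/c5.png

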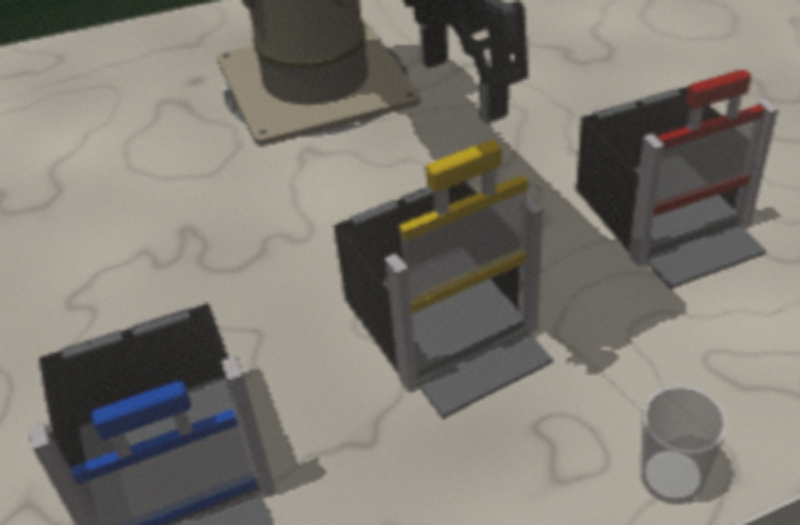

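The crop shows yellow fully raised, with its centre at (464,166) where the stop predicts about 163. Blue is shut, red is untouched, and the gripper is clear.

```bash
python3 -c "
from workcell import manip
print(manip.hand_in())"
```

```text
the job is handed in; nothing more can be done
None
```

The blue sash was pushed fully shut first, then the yellow sash was raised to its upper stop and left open, the red sash was not touched, and the job was handed in at about 21 s with the gripper clear.

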